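Open the tab-locked specimen canister

TASK

Open the steel specimen canister: squeeze the two side tabs of its black cap together and, keeping them squeezed, turn the cap anticlockwise (seen from above) until you feel it come up against its stop, without forcing it; then lift the cap straight off. Set it down gently, upright, plug downwards, on the floor of the shallow square steel tray and let go; leave the vials and the eyepiece where they stand.

Things in the scene. Friction and masses are not known exactly. Their poses are not given: they have to be found in the camera images.
- canister: round steel canister, 90 mm across, screwed down by a 130 mm square foot plate. Origin on its axis at bench level, z up. Deck at 70 mm height; on it a collar ring, 74 mm outside diameter, top at 78 mm, with slots on the canister's +y and -y. The locked cap's axes are parallel to the canister's and share its axis. Over 60 N in total on canister or cap does damage; 0.3 N m is plenty: 5 degrees past the stop is too far.
- cap_mid (a point): black cap, 0.12 kg, on the canister. Point on its axis, 31 mm above its foot, 85 mm above the canister's origin; z up, y through the two tabs. A 27 mm plug, 16 mm long, 37 mm over its two lugs, then a 45 mm body whose top is 15 mm above the point. It turns anticlockwise to a hidden stop, 31 to 75 degrees from locked, and lifts off only there or up to 5 degrees short. It stands by itself on its plug.
- tab_a (a joint): travel of the tab on the cap's +y side, m: 0 = out (tooth in the slot, cap locked), 0.005 = pressed fully in towards the cap's axis. Spring: 5 N to start, 11 N fully in. The cap turns only with both tabs in by more than 3.5 mm; keep them in while turning.
- tab_b (a joint): the same for the tab on the cap's -y side
- tab_a_face (a point): middle of the flat upright finger face of the tab on the cap's +y side: 24 mm wide, 30 mm high, 30 mm from the cap's axis when out (60 mm over both faces, 50 mm pressed in), 10 mm higher than cap_mid. Lower edge 2 mm above the collar; below it a tooth reaches 4 mm farther out into the collar's slot.
- tab_b_face (a point): the same on the -y tab
- tray: shallow open square steel tray, 150 x 150 mm, rim 12 mm high, walls and floor 3 mm thick, fixed. Origin under its centre at bench level; z up.
- vial_a: small clear vial with a black cap, 33 mm across and 58 mm high, standing on the bench; origin under its centre. Leave it alone.
- vial_b: a second vial like the first. Leave it alone.
- eyepiece: black microscope eyepiece, 40 mm across and 56 mm high, standing on the bench; origin under its centre. Leave it alone.

How it is judged:
By the outcome, as a careful person would: the job done as asked, in the order asked, and still so for the second after the job is handed in, with the robot touching nothing.
It also fails if it takes over 61 s, if anything falls off the work surface, if the arm or the gripper's body presses on something with over 40 N, if the wrist force passes 120 N, or if a joint passes its speed limit or range.

ROBOT

A 7-joint arm with a two-finger parallel gripper is mounted at the origin on the work surface. World frame = base frame: x ahead of the robot, y to its left, z up, the work surface at z = 0. Lengths are in m, angles in rad, forces in N, time in s.
With the tool pointing down it reaches from about 0.425 to 0.925 m from the base axis. Payload 6.8 kg.
Tool frame: the origin (TCP) lies on the centre line of the jaws, within the pads' length; the fingertips stand 19 mm ahead of it and the grasp point (between the pads) is the TCP; z points along the fingers, y is the line along which they close (so a half turn about z gives the same grasp; the last joint's range is limited). The gripper opens to 85 mm and grips with 20 to 120 N. Pads are 22 mm wide; open, the fingers measure 114 mm over their backs; the gripper's body (76 mm by 85 mm) begins 54 mm behind the grasp point. The pads swing forward as they close: fully open they stand 13 mm farther back than shut.
Start: joints at [-1.319, 0.477, 0.022, 1.555, -0.011, 1.109, -0.083], TCP at [0.238, 0.632, 0.222] pointing down, gripper open.
Joint ranges: [-2.96, 2.96], [-0.34, 2.1], [-1.41, 1.46], [0.24, 2.44], [-1.37, 4.51], [0.17, 1.92], [-2.96, 2.96]. Speed limits (rad/s): [2.39, 2.39, 3.14, 3.14, 3.14, 3.14, 3.14].

INTERFACE

Orientations are given as a rotation vector (axis times angle).
In Python, from bench import r gives the robot as it stands. The module is installed in compiled form; this text tells all that it offers.
- The arm moves only by the tool arm_command, never from a script. Its argument "rows" is a list of rows, each an object of numbers: "fingers": the opening, from -1 (shut) to 1 (fully open); "x", "y", "z": the shift along the tool's x, y, z in m; "ax", "ay", "az": the turn, a rotation vector about the tool's x, y, z in degrees. In form: [{"fingers": .., "x": .., "y": .., "z": .., "ax": .., "ay": .., "az": ..}, ...]. A call has 1 to 10 rows; each row shifts and turns the commanded pose from where the row before left it, along the tool's axes as they then stand; what a row does not reach is not made up. A row lasts 1/12 s, in which the tool goes at most 41.7 mm and 7.16 degrees, less where a joint would pass 70% of its speed; a pose out of reach is approached as far as the arm can. A call is refused whole if a number of a shift passes 0.0417 or a number of a turn 7.16, either way. A call with a gripper value outside its range is refused whole. The fingers move at their own pace and stop on an object; "grip_force" is the grip in N (left out, the last holds). Time passes only in rows, so rows that do not move let the fingers close. It gives the time, the measured TCP pose, the force, the opening and the grip force at its end, in the units of the state.
- r.get_obs(): the state, without advancing time (a new reading comes with each control period).
- r.grab_frame(name): name is "scene" or "top" or "wrist"; returns a dict with "frame" (420x560x3 uint8, red, green, blue), "depth" (420x560 float32, m along the optical axis (not along the pixel's ray), 0 where there is no reading), "K" (3x3 intrinsics, pixels), "world_from_camera" (4x4, takes a point from camera to world coordinates). Camera axes: x right, y down, z forward; pixel columns grow to the right and rows downward; lengths in m; the calibration is good to about 2 mm. The wrist camera is an equidistant fisheye: a pixel r from the principal point sees the ray r / f radians off the axis. A picture is of the moment at which its call begins.
- r.hand_in(): hands the job in; it is judged then, once.
The state is a dict: "clock": time; "joints": joint angles; "qvel": joint speeds; "tau": joint torques, N m; "tcp_pos": TCP position; "orientation": TCP orientation; "contact_force": force on the tool from outside, world axes, zero at the start; "moment": the same for the moment, N m; "grip_width": finger opening in m; "gripper_force": force on a finger pad.
Only numpy, scipy, OpenCV 4.12 (cv2) and the standard library are available. Lean on these libraries where they do the work, as an engineer would, in place of code of your own. Each camera call takes 0.05 s, during which the arm holds its last target. There are 200 camera calls.

## Working session

There is one attempt and no reset: what is moved stays moved. The work goes in short steps, Python scripts to look and compute and a tool call to move; the robot and the scene stay as the last step left them, time stands still between calls to the robot, and variables do not carry over. Pictures are saved under pics/ and viewed, at most 13 in all, crops included, and the job is handed in when it is done.

Besides the shell and the picture viewer there is one more tool, called after "Emit:" as a command line: name --argument value ..., lists and objects as JSON in quotes. arm_command: Moves the arm, as the interface text tells. Its arguments: {"type":"object","properties":{"rows":{"type":"array"},"grip_force":{"type":"number"}},"required":["rows"]}

```bash
mkdir -p pics; python3 - <<'E'
from bench import r
import cv2,numpy as np
for n in("scene","top"):
    f=r.grab_frame(n);cv2.imwrite(f"pics/{n}0.png",f["frame"][:,:,::-1]);np.savez(f"{n}0.npz",**f)
    print(n,f["K"].round(1).tolist(),f["world_from_camera"].round(3).tolist(),(f["depth"]>0).mean())
o=r.get_obs();print(o)
E
```

```text
scene [[390.0, 0.0, 277.7], [0.0, 390.0, 209.0], [0.0, 0.0, 1.0]] [[-0.87, 0.335, -0.36, 0.805], [0.492, 0.592, -0.638, 0.453], [-0.0, -0.733, -0.681, 0.588], [0.0, 0.0, 0.0, 1.0]] 0.9958843537414966
top [[383.6, 0.0, 282.1], [0.0, 383.6, 210.5], [0.0, 0.0, 1.0]] [[-0.013, -0.979, 0.201, 0.419], [-1.0, 0.013, -0.001, -0.008], [-0.002, -0.201, -0.979, 0.741], [0.0, 0.0, 0.0, 1.0]] 0.9957865646258504
{'clock': 0.1, 'joints': array([-1.31909615,  0.47772698,  0.02235861,  1.55636291, -0.01153632,
        1.10927352, -0.08309843]), 'qvel': array([ 0.00032431, -0.00355511, -0.00059095, -0.0029351 , -0.0001989 ,
       -0.00010172, -0.00150059]), 'tau': array([ 4.47939907e-03, -5.97757745e+01,  1.61386080e+00, -2.81954598e+01,
        1.29517395e-02,  4.94228050e-03,  5.12510678e-05]), 'tcp_pos': array([0.23747643, 0.63126081, 0.22121248]), 'orientation': array([-5.62106878e-01, -3.09069159e+00,  2.56114292e-03]), 'contact_force': array([ 0.06237764, -0.54803812,  0.28695909]), 'moment': array([-0.00498201,  0.01132652, -0.02612578]), 'gripper_force': 0.0, 'grip_width': 0.08526422866588775}
```

View pics/top0.png

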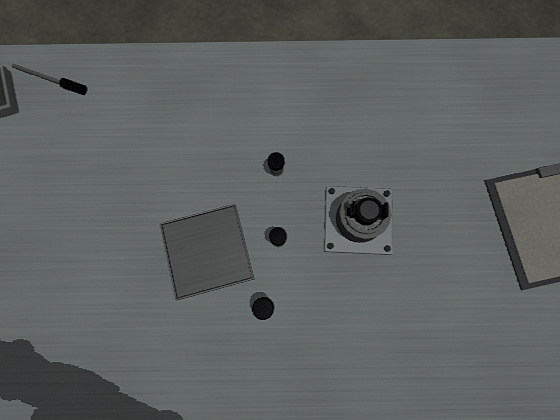

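View pics/scene0.png

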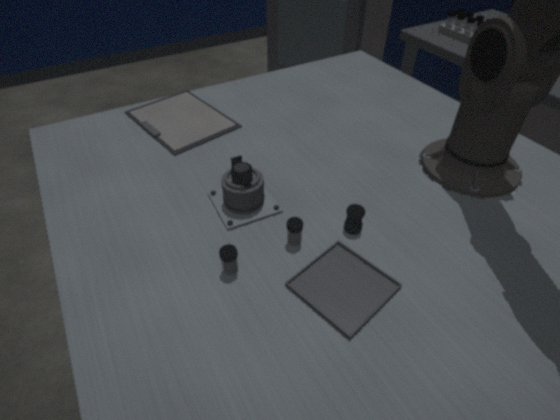

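The top view shows the canister plate spanning columns 325–392 and rows 186–254, with the cap at about (368,210) and its tabs running roughly left-right. The tray is at about (207,252). The vials and eyepiece are at (276,161), (278,236) and (263,307). Next I'll measure these.

```bash
cat > h.py <<'E'
import numpy as np,cv2
def cloud(f):
    v,u=np.indices(f["depth"].shape);d=f["depth"];K=f["K"]
    p=np.stack([(u-K[0,2])/K[0,0]*d,(v-K[1,2])/K[1,1]*d,d],-1)
    T=f["world_from_camera"];return p@T[:3,:3].T+T[:3,3]
def ray(f,px,z):
    px=np.atleast_2d(px).astype(float);K=f["K"];T=f["world_from_camera"]
    d=np.c_[(px[:,0]-K[0,2])/K[0,0],(px[:,1]-K[1,2])/K[1,1],np.ones(len(px))]@T[:3,:3].T
    return T[:3,3]+d*((z-T[2,3])/d[:,2])[:,None]
E
python3 - <<'E'
import numpy as np,cv2
from h import *
f=dict(np.load("top0.npz"));P=cloud(f);g=cv2.cvtColor(f["frame"],cv2.COLOR_RGB2GRAY)
print("bench z",np.median(P[300:400,300:450,2]))
def rect(m,z,off=(0,0)):
    c=max(cv2.findContours(m.astype(np.uint8),cv2.RETR_EXTERNAL,cv2.CHAIN_APPROX_NONE)[0],key=cv2.contourArea)[:,0]+np.array(off)
    q=ray(f,c,z)[:,:2];b=cv2.minAreaRect((q*1000).astype(np.float32));return b
# tray
W=P[190:310,150:262];G=g[190:310,150:262];print("tray",rect((W[...,2]>.0065)|(G<75),.012,(150,190)), "pl z",np.median(P[245:258,200:214,2]))
S=(slice(180,260),slice(318,400));W=P[S];G=g[S]
print("plate",rect(W[...,2]>.003,.005,(318,180)), "plate z",np.median(P[248:250,345:365,2]))
for lo,hi in((.066,.074),(.074,.082),(.094,.103),(.105,.12)):
    m=(W[...,2]>lo)&(W[...,2]<hi);q=W[m];print(lo,m.sum(),q.mean(0).round(4),q.min(0).round(4),q.max(0).round(4))
q=W[(W[...,2]>.104)];m=np.median(q[:,1])
for s in(q[q[:,1]>m],q[q[:,1]<=m]):print("tab",len(s),s.mean(0).round(4),s.min(0).round(4),s.max(0).round(4))
for u,v in((276,161),(278,236),(263,307)):
    w=P[v-14:v+14,u-14:u+14].reshape(-1,3);w=w[w[:,2]>.045];print("obj",w.mean(0).round(3),np.ptp(w,0).round(3))
cv2.imwrite("pics/cap0.png",cv2.resize(np.clip(f["frame"][180:260,318:400,::-1]*2.,0,255).astype(np.uint8),None,fx=7,fy=7,interpolation=cv2.INTER_CUBIC))
E
```

```text
bench z 0.0006752046004408485
tray ((494.6073913574219, 137.47958374023438), (154.54794311523438, 151.98147583007812), 15.154558181762695) pl z 0.003106231307641927
plate ((551.9478759765625, -157.08889770507812), (133.1360321044922, 133.61363220214844), 87.26840209960938) plate z 0.008828759323486701
0.066 861 [ 0.5452 -0.1523  0.0705] [ 0.5055 -0.2031  0.0664] [ 0.5962 -0.1115  0.074 ]
0.074 388 [ 0.5493 -0.1533  0.0782] [ 0.5135 -0.1909  0.074 ] [ 0.588  -0.1208  0.0819]
0.094 483 [ 0.5498 -0.1559  0.1006] [ 0.5289 -0.1845  0.094 ] [ 0.573  -0.1262  0.103 ]
0.105 116 [ 0.5504 -0.1571  0.1097] [ 0.5371 -0.187   0.1052] [ 0.5638 -0.126   0.1134]
tab 78 [ 0.5104 -0.0915  0.3037] [ 0.4191 -0.1313  0.1041] [ 0.5637 -0.0081  0.7409]
tab 78 [ 0.5493 -0.1768  0.1088] [ 0.535 -0.187  0.104] [ 0.5638 -0.1315  0.1123]
obj [0.652 0.001 0.065] [0.253 0.03  0.696]
obj [ 0.512 -0.     0.068] [0.11  0.031 0.696]
obj [0.388 0.027 0.061] [0.05  0.054 0.692]
```

View pics/cap0.png

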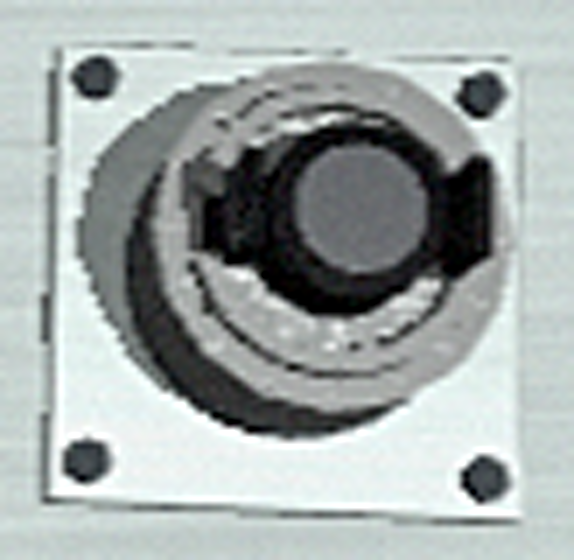

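Emit:
arm_command --rows '[{"fingers":1,"x":-0.024,"y":-0.018},{"x":-0.024,"y":-0.018},{"x":-0.026,"y":-0.026},{"x":-0.026,"y":-0.026},{"x":-0.026,"y":-0.026},{"x":-0.026,"y":-0.026},{"x":-0.026,"y":-0.026},{"x":-0.026,"y":-0.026},{"x":-0.026,"y":-0.026},{"x":-0.026,"y":-0.026}]' --grip_force 20

```text
validation failed for argument at $.ro...
```

```bash
python3 - <<'E'
import numpy as np,cv2
from h import *
f=dict(np.load("top0.npz"));g=cv2.cvtColor(f["frame"],cv2.COLOR_RGB2GRAY)
B=[]
for a,b in((95,77),(480,93),(85,460),(485,478)):
    u,v=int(a/7+318),int(b/7+180);w=np.clip(90.-g[v-4:v+5,u-4:u+5],0,None)
    vv,uu=np.indices(w.shape);B.append((u-4+(uu*w).sum()/w.sum(),v-4+(vv*w).sum()/w.sum()))
q=ray(f,B,.008)[:,:2];print(q.round(4),q.mean(0).round(4))
for i,j in((0,1),(2,3),(0,2),(1,3)):
    d=q[i]-q[j];print(np.hypot(*d).round(4),np.degrees(np.arctan2(d[1],d[0])).round(2))
P=cloud(f)[180:260,318:400];t=P[(P[...,2]>.105)&(P[...,2]<.12)]
hi=t[t[:,1]>-.156];lo=t[t[:,1]<-.156];print(hi.mean(0),lo.mean(0),hi.min(0),hi.max(0),lo.min(0),lo.max(0))
E
```

```text
[[ 0.6085 -0.1059]
 [ 0.6018 -0.2137]
 [ 0.5004 -0.0991]
 [ 0.4939 -0.2075]] [ 0.5512 -0.1565]
0.108 86.44
0.1087 86.6
0.1083 -3.6
0.108 -3.25
[ 0.55223921 -0.12913135  0.10962801] [ 0.54872346 -0.18320552  0.10977852] [ 0.54118887 -0.14374757  0.10523099] [ 0.5637805  -0.12597538  0.11336853] [ 0.53712545 -0.18695159  0.10516125] [ 0.55983735 -0.16436062  0.11227379]
```

Emit:
arm_command --rows '[{"fingers":1,"x":-0.024,"y":-0.018,"z":0,"ax":0,"ay":0,"az":0},{"fingers":1,"x":-0.024,"y":-0.018,"z":0,"ax":0,"ay":0,"az":0},{"fingers":1,"x":-0.026,"y":-0.026,"z":0,"ax":0,"ay":0,"az":0},{"fingers":1,"x":-0.026,"y":-0.026,"z":0,"ax":0,"ay":0,"az":0},{"fingers":1,"x":-0.026,"y":-0.026,"z":0,"ax":0,"ay":0,"az":0},{"fingers":1,"x":-0.026,"y":-0.026,"z":0,"ax":0,"ay":0,"az":0},{"fingers":1,"x":-0.026,"y":-0.026,"z":0,"ax":0,"ay":0,"az":0},{"fingers":1,"x":-0.026,"y":-0.026,"z":0,"ax":0,"ay":0,"az":0},{"fingers":1,"x":-0.026,"y":-0.026,"z":0,"ax":0,"ay":0,"az":0},{"fingers":1,"x":-0.026,"y":-0.026,"z":0,"ax":0,"ay":0,"az":0}]' --grip_force 20

```text
clock: 0.93
tcp_pos: [0.3916, 0.3113, 0.2219]
orientation: [-0.562, -3.091, 0.0]
contact_force: [1.0, -0.4, -0.1]
grip_width: 0.0851
gripper_force: 0.0
```

Emit:
arm_command --rows '[{"fingers":1,"x":-0.026,"y":-0.032,"z":0,"ax":0,"ay":0,"az":0},{"fingers":1,"x":-0.026,"y":-0.032,"z":0,"ax":0,"ay":0,"az":0},{"fingers":1,"x":-0.026,"y":-0.032,"z":0,"ax":0,"ay":0,"az":0},{"fingers":1,"x":-0.026,"y":-0.032,"z":0,"ax":0,"ay":0,"az":0},{"fingers":1,"x":-0.026,"y":-0.032,"z":0,"ax":0,"ay":0,"az":0},{"fingers":1,"x":-0.026,"y":-0.032,"z":0,"ax":0,"ay":0,"az":0},{"fingers":1,"x":-0.026,"y":-0.032,"z":0,"ax":0,"ay":0,"az":0},{"fingers":1,"x":-0.026,"y":-0.032,"z":0,"ax":0,"ay":0,"az":0},{"fingers":1,"x":-0.026,"y":-0.032,"z":0,"ax":0,"ay":0,"az":0},{"fingers":1,"x":-0.026,"y":-0.032,"z":0,"ax":0,"ay":0,"az":0}]'

```text
clock: 1.77
tcp_pos: [0.522, -0.0797, 0.222]
orientation: [-0.562, -3.091, -0.0]
contact_force: [0.2, 0.4, -0.8]
grip_width: 0.0854
gripper_force: 0.0
```

Emit:
arm_command --rows '[{"fingers":1,"x":-0.026,"y":-0.03,"z":0,"ax":0,"ay":0,"az":0},{"fingers":1,"x":-0.026,"y":-0.03,"z":0,"ax":0,"ay":0,"az":0},{"fingers":1,"x":0,"y":0,"z":0,"ax":0,"ay":0,"az":7},{"fingers":1,"x":0,"y":0,"z":0,"ax":0,"ay":0,"az":7}]'

```text
clock: 2.1
tcp_pos: [0.5492, -0.156, 0.2217]
orientation: [-0.951, -2.994, 0.002]
contact_force: [-0.1, 0.9, 0.4]
grip_width: 0.0853
gripper_force: 0.0
```

```bash
python3 - <<'E'
from bench import r
o=r.get_obs();print(o["joints"].round(3),o["tcp_pos"],o["orientation"].round(3))
E
```

```text
[-0.243  0.331  0.516  1.837 -0.187  1.022  1.304] [ 0.5492078  -0.15604568  0.22174965] [-9.510e-01 -2.994e+00  2.000e-03]
```

Emit:
arm_command --rows '[{"fingers":1,"x":0,"y":0,"z":0,"ax":0,"ay":0,"az":7},{"fingers":1,"x":0,"y":0,"z":0,"ax":0,"ay":0,"az":7},{"fingers":1,"x":0,"y":0,"z":0,"ax":0,"ay":0,"az":7},{"fingers":1,"x":0,"y":0,"z":0,"ax":0,"ay":0,"az":7},{"fingers":1,"x":0,"y":0,"z":0,"ax":0,"ay":0,"az":7},{"fingers":1,"x":0,"y":0,"z":0,"ax":0,"ay":0,"az":7},{"fingers":1,"x":0,"y":0,"z":0,"ax":0,"ay":0,"az":7},{"fingers":1,"x":0,"y":0,"z":0,"ax":0,"ay":0,"az":7},{"fingers":1,"x":0,"y":0,"z":0,"ax":0,"ay":0,"az":7},{"fingers":1,"x":0,"y":0,"z":0,"ax":0,"ay":0,"az":7}]'

```text
clock: 2.93
tcp_pos: [0.5493, -0.152, 0.2218]
orientation: [-2.491, -1.913, 0.001]
contact_force: [0.2, -0.2, 0.1]
grip_width: 0.0855
gripper_force: 0.0
```

Emit:
arm_command --rows '[{"fingers":1,"x":0,"y":0,"z":0,"ax":0,"ay":0,"az":7},{"fingers":1,"x":0,"y":0,"z":0,"ax":0,"ay":0,"az":7},{"fingers":1,"x":0,"y":0,"z":0,"ax":0,"ay":0,"az":7},{"fingers":1,"x":0,"y":0,"z":0,"ax":0,"ay":0,"az":7},{"fingers":1,"x":0,"y":0,"z":0,"ax":0,"ay":0,"az":7},{"fingers":1,"x":0,"y":0,"z":0,"ax":0,"ay":0,"az":7},{"fingers":1,"x":0,"y":0,"z":0,"ax":0,"ay":0,"az":7},{"fingers":1,"x":0,"y":0,"z":0,"ax":0,"ay":0,"az":7},{"fingers":1,"x":0,"y":0,"z":0,"ax":0,"ay":0,"az":7},{"fingers":1,"x":0,"y":0,"z":0,"ax":0,"ay":0,"az":7}]'

```text
clock: 3.77
tcp_pos: [0.5493, -0.1519, 0.2218]
orientation: [-3.138, -0.138, 0.001]
contact_force: [0.2, 0.7, -0.6]
grip_width: 0.085
gripper_force: 0.0
```

Emit:
arm_command --rows '[{"fingers":1,"x":0,"y":0,"z":0,"ax":0,"ay":0,"az":6},{"fingers":1,"x":0,"y":0,"z":0,"ax":0,"ay":0,"az":3},{"fingers":1,"x":0,"y":0,"z":0,"ax":0,"ay":0,"az":0},{"fingers":1,"x":0,"y":0,"z":0,"ax":0,"ay":0,"az":0}]'

```text
clock: 4.1
tcp_pos: [0.5494, -0.1521, 0.2218]
orientation: [3.14, -0.096, -0.001]
contact_force: [0.8, 0.2, 0.0]
grip_width: 0.0854
gripper_force: 0.0
```

```bash
python3 - <<'E'
from bench import r
import cv2,numpy as np
from scipy.spatial.transform import Rotation as R
f=r.grab_frame("wrist");cv2.imwrite("pics/w1.png",np.clip(f["frame"][:,:,::-1]*2.,0,255).astype(np.uint8));np.savez("wrist1.npz",**f)
o=r.get_obs();print(o["joints"].round(3),o["tcp_pos"].round(4),R.from_rotvec(o["orientation"]).as_matrix().round(4).tolist(),o["contact_force"],o["moment"])
print(f["K"].tolist(),f["world_from_camera"].round(4).tolist())
E
```

```text
[-0.657  0.53   1.145  1.86  -0.54   1.109 -0.941] [ 0.5494 -0.1521  0.2219] [[0.9981, -0.061, -0.0005], [-0.061, -0.9981, 0.0001], [-0.0005, -0.0, -1.0]] [ 0.59718812 -0.07882977  0.12570471] [-0.02529848  0.00939987 -0.02346324]
[[325.19226210127806, 0.0, 278.18334492940204], [0.0, 325.19226210127806, 205.2382231318003], [0.0, 0.0, 1.0]] [[-0.0612, -0.9635, -0.2607, 0.6154], [-0.9981, 0.0593, 0.015, -0.1573], [0.001, 0.2612, -0.9653, 0.3727], [0.0, 0.0, 0.0, 1.0]]
```

View pics/w1.png

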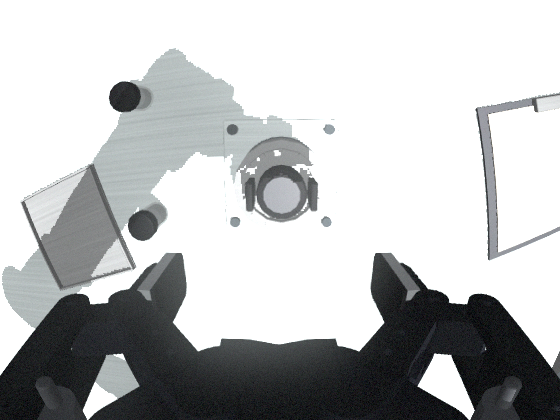

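The wrist view shows the cap centred at about (281,195), with tabs at (250,194) and (313,195). The bolts are at (232,129), (329,129), (235,222) and (326,222). I'll cross-check the cap position against these.

```bash
cat >> h.py <<'E'
def fray(f,px,z):
    px=np.atleast_2d(px).astype(float);K=f["K"];T=f["world_from_camera"]
    a=(px-K[:2,2])/K[0,0];th=np.hypot(*a.T)[:,None]
    d=np.c_[a/th*np.sin(th),np.cos(th)]@T[:3,:3].T
    return T[:3,3]+d*((z-T[2,3])/d[:,2])[:,None]
E
python3 - <<'E'
import numpy as np,cv2
from h import *
f=dict(np.load("wrist1.npz"));g=cv2.cvtColor(f["frame"],cv2.COLOR_RGB2GRAY).astype(float)
def cen(u,v,n):
    p=g[v-n:v+n+1,u-n:u+n+1];w=np.clip((p.min()+p.max())/2-p,0,None);vv,uu=np.indices(w.shape)
    return u-n+(uu*w).sum()/w.sum(),v-n+(vv*w).sum()/w.sum()
q=fray(f,[cen(*b,7) for b in((232,129),(329,129),(235,222),(326,222))],.008)[:,:2]
print(q.round(4),q.mean(0).round(4),[np.degrees(np.arctan2(*(q[i]-q[j])[::-1])).round(2) for i,j in((0,1),(2,3))])
m=cv2.inRange(g[150:235,235:330],45,255)  # lit top disc inside dark ring
G=g[150:240,230:335];dark=(G<40).astype(np.uint8)
n,l,s,c=cv2.connectedComponentsWithStats(dark)
for i in range(1,n):
    if s[i,4]>60:print(s[i],fray(f,c[i]+[230,150],.100)[0].round(4))
print(g[195,240:325].astype(int).tolist())
mm=np.zeros_like(g,np.uint8);n,l,s,c=cv2.connectedComponentsWithStats(((g>55)&(g<120)).astype(np.uint8))
k=l[195,281];print("disc",s[k],fray(f,c[k],.1)[0].round(4))
E
```

```text
[[ 0.6082 -0.1053]
 [ 0.602  -0.2135]
 [ 0.5005 -0.0989]
 [ 0.494  -0.2068]] [ 0.5512 -0.1561] [np.float64(86.7), np.float64(86.53)]
[ 30  15  35  17 155] [ 0.5722 -0.152   0.1   ]
[125, 128, 125, 118, 109, 50, 48, 49, 49, 52, 53, 52, 43, 41, 50, 66, 66, 45, 50, 48, 51, 50, 54, 72, 92, 91, 91, 92, 92, 94, 93, 94, 93, 93, 93, 92, 94, 94, 95, 94, 96, 95, 96, 95, 96, 93, 96, 95, 97, 97, 95, 96, 96, 98, 98, 99, 99, 99, 97, 90, 67, 57, 56, 55, 55, 54, 53, 55, 46, 46, 44, 48, 53, 55, 57, 58, 56, 80, 127, 146, 145, 146, 146, 147, 146]
disc [    2    48   318   285 30143] [ 0.5728 -0.0367  0.1   ]
```

Emit:
arm_command --rows '[{"fingers":1,"x":0.002,"y":0.004,"z":0.02,"ax":0,"ay":0,"az":0},{"fingers":1,"x":0,"y":0,"z":0.03,"ax":0,"ay":0,"az":0},{"fingers":1,"x":0,"y":0,"z":0.03,"ax":0,"ay":0,"az":0},{"fingers":1,"x":0,"y":0,"z":0.02,"ax":0,"ay":0,"az":0},{"fingers":1,"x":0,"y":0,"z":0.01,"ax":0,"ay":0,"az":0},{"fingers":1,"x":0,"y":0,"z":0.008,"ax":0,"ay":0,"az":0},{"fingers":1,"x":0,"y":0,"z":0,"ax":0,"ay":0,"az":0},{"fingers":1,"x":0,"y":0,"z":0,"ax":0,"ay":0,"az":0},{"fingers":1,"x":0,"y":0,"z":0,"ax":0,"ay":0,"az":0}]'

```text
clock: 4.9
tcp_pos: [0.5522, -0.1568, 0.1053]
orientation: [3.14, -0.099, 0.003]
contact_force: [-0.5, -0.0, 0.1]
grip_width: 0.0857
gripper_force: 0.0
```

Emit:
arm_command --rows '[{"fingers":1,"x":-0.001,"y":-0.0005,"z":0.003,"ax":0,"ay":0,"az":0},{"fingers":1,"x":0,"y":0,"z":0,"ax":0,"ay":0,"az":0},{"fingers":0.5,"x":0,"y":0,"z":0,"ax":0,"ay":0,"az":0},{"fingers":0.5,"x":0,"y":0,"z":0,"ax":0,"ay":0,"az":0},{"fingers":0.5,"x":0,"y":0,"z":0,"ax":0,"ay":0,"az":0}]' --grip_force 20

```text
clock: 5.32
tcp_pos: [0.5504, -0.1558, 0.1013]
orientation: [-3.14, 0.099, -0.0]
contact_force: [-0.1, -0.8, -0.2]
grip_width: 0.0643
gripper_force: 0.0
```

```bash
python3 - <<'E'
from bench import r
import cv2,numpy as np
f=r.grab_frame("wrist");cv2.imwrite("pics/w2.png",np.clip(f["frame"][:,:,::-1]*2.,0,255).astype(np.uint8))
o=r.get_obs();print(o)
E
```

```text
{'clock': 5.3667, 'joints': array([-0.52358914,  0.6655378 ,  0.97173031,  1.95493797, -0.70564565,
        0.9049817 , -0.81711745]), 'qvel': array([ 6.96218668e-04,  1.87505467e-03, -8.58860339e-04,  7.35927092e-04,
       -9.44595175e-06,  7.18525553e-04,  8.96541431e-04]), 'tau': array([-1.85208785e-02, -4.62794888e+01,  1.58466375e+01, -1.88219011e+01,
        1.15391574e-02,  2.38316039e-03, -2.10965818e-04]), 'tcp_pos': array([ 0.55043849, -0.15578586,  0.10122446]), 'orientation': array([-3.14003163e+00,  9.89398775e-02, -3.18683788e-04]), 'contact_force': array([-0.59109699,  1.02321221, -0.04175234]), 'moment': array([-0.0223062 , -0.0148527 ,  0.00460645]), 'gripper_force': 0.0, 'grip_width': 0.06407423200540793}
```

View pics/w2.png

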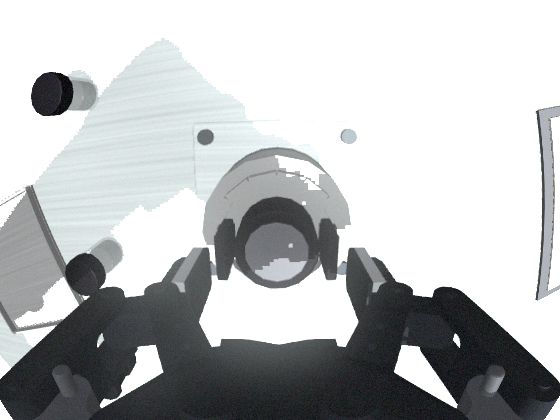

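The cap (277,245) sits between the two pads, at (195,275) and (365,275), with a tab inside each. Closing now.

Emit:
arm_command --rows '[{"fingers":0.4,"x":0.0007,"y":0.0005,"z":0,"ax":0,"ay":0,"az":0},{"fingers":0.3,"x":0,"y":0,"z":0,"ax":0,"ay":0,"az":0},{"fingers":0.2,"x":0,"y":0,"z":0,"ax":0,"ay":0,"az":0},{"fingers":-1,"x":0,"y":0,"z":0,"ax":0,"ay":0,"az":0},{"fingers":-1,"x":0,"y":0,"z":0,"ax":0,"ay":0,"az":0},{"fingers":-1,"x":0,"y":0,"z":0,"ax":0,"ay":0,"az":0},{"fingers":-1,"x":0,"y":0,"z":0,"ax":0,"ay":0,"az":0},{"fingers":-1,"x":0,"y":0,"z":0,"ax":0,"ay":0,"az":0}]' --grip_force 20

```text
clock: 6.03
tcp_pos: [0.551, -0.1563, 0.1011]
orientation: [-3.14, 0.099, 0.0]
contact_force: [-0.5, 0.5, 0.7]
grip_width: -0.0004
gripper_force: 0.0
```

```bash
cat > s.py <<'E'
from bench import r
import numpy as np
from scipy.spatial.transform import Rotation as R
o=r.get_obs();M=R.from_rotvec(o["orientation"]).as_matrix()
print("t",o["clock"],"yaw",np.degrees(np.arctan2(M[1,1],M[0,1])).round(2),"p",o["tcp_pos"].round(4),"z",M[:,2].round(4),"F",o["contact_force"].round(2),"M",o["moment"].round(3),"w",o["grip_width"].round(4),"g",round(float(o["gripper_force"]),1),"j",o["joints"].round(2),"tau7",o["tau"][6].round(3))
E
python3 s.py
```

```text
Traceback (most recent call last):
  File "s.py", line 5, in <module>
    print("t",o["clock"],"yaw",np.degrees(np.arctan2(M[1,1],M[0,1])).round(2),"p",o["tcp_pos"].round(4),"z",M[:,2].round(4),"F",o["contact_force"].round(2),"M",o["moment"].round(3),"w",o["grip_width"].round(4),"g",round(float(o["gripper_force"]),1),"j",o["joints"].round(2),"tau7",o["tau"][6].round(3))
                                                                                                                                                                                         ^^^^^^^^^^^^^^^^^^^^^
AttributeError: 'float' object has no attribute 'round'
```

```bash
sed -i 's/o\["grip_width"\].round(4)/round(float(o["grip_width"]),4)/;s/o\["tau"\]\[6\].round(3)/0/' s.py; python3 s.py; python3 - <<'E'
from bench import r
import cv2,numpy as np
a=r.grab_frame("wrist");b=r.grab_frame("scene")
np.savez("wrist3.npz",**a);np.savez("scene3.npz",**b)
A=cv2.resize(a["frame"],(400,300));B=cv2.resize(b["frame"][110:260,150:350],(400,300))
cv2.imwrite("pics/m3.png",np.clip(np.hstack([A,B])[:,:,::-1]*2.,0,255).astype(np.uint8))
E
```

```text
t 6.0333 yaw -93.62 p [ 0.551  -0.1563  0.1011] z [-0.  0. -1.] F [-0.47  0.46  0.66] M [-0.012 -0.019  0.02 ] w -0.0004 g 0.0 j [-0.52  0.67  0.97  1.95 -0.71  0.91 -0.82] tau7 0
```

View pics/m3.png

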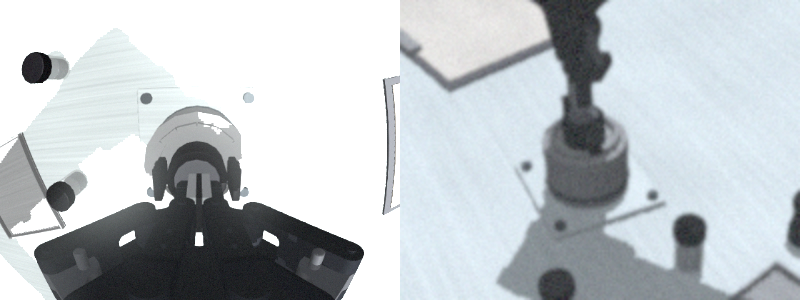

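The left half shows the fingers shut over the lower part of the cap at about (200,190). The right half shows the fingertip ending at the top of the cap at (582,110), so the pads missed the tabs. I'll locate the fingertips using depth.

```bash
python3 - <<'E'
import numpy as np
from h import *
f=dict(np.load("scene3.npz"));P=cloud(f).reshape(-1,3)
m=(abs(P[:,0]-.551)<.09)&(abs(P[:,1]+.156)<.08)&(P[:,2]>.06)
for z in np.arange(.07,.2,.006):
    q=P[m&(P[:,2]>=z)&(P[:,2]<z+.006)]
    if len(q):print("scene",z.round(3),len(q),q.min(0).round(3),q.max(0).round(3),np.median(q,0).round(3))
f=dict(np.load("wrist3.npz"));D=f["depth"];K=f["K"];T=f["world_from_camera"]
v,u=np.indices(D.shape);a=(np.dstack([u,v])-K[:2,2])/K[0,0];th=np.hypot(a[...,0],a[...,1])+1e-9
d=np.dstack([a/th[...,None]*np.tan(th)[...,None],np.ones_like(th)])*D[...,None]
W=d@T[:3,:3].T+T[:3,3]
for vv in range(215,320,6):print("wrist col 270/288 row",vv,W[vv,270].round(3),W[vv,288].round(3))
print(T.round(3).tolist())
E
```

```text
scene 0.07 185 [ 0.506 -0.189  0.07 ] [ 0.594 -0.108  0.076] [ 0.563 -0.136  0.072]
scene 0.076 186 [ 0.512 -0.188  0.076] [ 0.588 -0.118  0.082] [ 0.564 -0.139  0.078]
scene 0.082 38 [ 0.54  -0.16   0.082] [ 0.572 -0.123  0.088] [ 0.56  -0.125  0.085]
scene 0.088 54 [ 0.542 -0.183  0.088] [ 0.573 -0.123  0.094] [ 0.563 -0.134  0.091]
scene 0.094 95 [ 0.528 -0.181  0.094] [ 0.573 -0.121  0.1  ] [ 0.561 -0.146  0.098]
scene 0.1 139 [ 0.532 -0.182  0.1  ] [ 0.57  -0.122  0.106] [ 0.554 -0.149  0.101]
scene 0.106 50 [ 0.54  -0.185  0.106] [ 0.563 -0.123  0.112] [ 0.555 -0.127  0.109]
scene 0.112 18 [ 0.54  -0.161  0.112] [ 0.562 -0.143  0.118] [ 0.557 -0.151  0.115]
scene 0.118 23 [ 0.545 -0.161  0.119] [ 0.561 -0.142  0.124] [ 0.556 -0.145  0.122]
scene 0.124 30 [ 0.541 -0.159  0.124] [ 0.562 -0.141  0.13 ] [ 0.556 -0.144  0.126]
scene 0.13 33 [ 0.541 -0.164  0.13 ] [ 0.562 -0.139  0.136] [ 0.556 -0.144  0.133]
scene 0.136 32 [ 0.54  -0.16   0.136] [ 0.562 -0.141  0.142] [ 0.556 -0.146  0.139]
scene 0.142 14 [ 0.548 -0.164  0.143] [ 0.562 -0.143  0.147] [ 0.56  -0.15   0.144]
scene 0.1
[... 1457 characters left out ...]
 0.141]
wrist col 270/288 row 275 [ 0.562 -0.155  0.146] [ 0.562 -0.162  0.146]
wrist col 270/288 row 281 [ 0.564 -0.156  0.153] [ 0.562 -0.162  0.151]
wrist col 270/288 row 287 [ 0.564 -0.156  0.157] [ 0.562 -0.162  0.156]
wrist col 270/288 row 293 [ 0.563 -0.156  0.16 ] [ 0.562 -0.162  0.16 ]
wrist col 270/288 row 299 [ 0.561 -0.156  0.162] [ 0.563 -0.161  0.164]
wrist col 270/288 row 305 [ 0.56  -0.156  0.163] [ 0.562 -0.161  0.166]
wrist col 270/288 row 311 [ 0.554 -0.155  0.157] [ 0.56  -0.161  0.167]
wrist col 270/288 row 317 [ 0.552 -0.155  0.158] [ 0.551 -0.161  0.157]
[[-0.063, -0.964, -0.26, 0.617], [-0.998, 0.061, 0.016, -0.162], [0.001, 0.26, -0.965, 0.252], [0.0, 0.0, 0.0, 1.0]]
```

The shut fingertips are at z ≈ 0.112, so the real pads stand about 30 mm higher than the reported TCP implies. I'll open, lower by the measured difference, and check again before closing.

Emit:
arm_command --rows '[{"fingers":1,"x":0,"y":0,"z":-0.01,"ax":0,"ay":0,"az":0},{"fingers":1,"x":0,"y":0,"z":0,"ax":0,"ay":0,"az":0},{"fingers":1,"x":0,"y":0,"z":0,"ax":0,"ay":0,"az":0},{"fingers":1,"x":0,"y":0,"z":0,"ax":0,"ay":0,"az":0},{"fingers":1,"x":0,"y":0,"z":0,"ax":0,"ay":0,"az":0},{"fingers":1,"x":0,"y":0,"z":0,"ax":0,"ay":0,"az":0},{"fingers":1,"x":0,"y":0,"z":0,"ax":0,"ay":0,"az":0},{"fingers":1,"x":0,"y":0,"z":0,"ax":0,"ay":0,"az":0},{"fingers":1,"x":0,"y":0,"z":0,"ax":0,"ay":0,"az":0}]'

```text
clock: 6.88
tcp_pos: [0.5509, -0.1563, 0.111]
orientation: [-3.14, 0.099, 0.0]
contact_force: [0.7, -0.0, 1.2]
grip_width: 0.0854
gripper_force: 0.0
```

Emit:
arm_command --rows '[{"fingers":1,"x":0,"y":0,"z":0.008,"ax":0,"ay":0,"az":0},{"fingers":1,"x":0,"y":0,"z":0.008,"ax":0,"ay":0,"az":0},{"fingers":1,"x":0,"y":0,"z":0.008,"ax":0,"ay":0,"az":0},{"fingers":1,"x":0,"y":0,"z":0.006,"ax":0,"ay":0,"az":0},{"fingers":0.6,"x":0,"y":0,"z":0.006,"ax":0,"ay":0,"az":0},{"fingers":0.6,"x":0,"y":0,"z":0,"ax":0,"ay":0,"az":0},{"fingers":0.6,"x":0,"y":0,"z":0,"ax":0,"ay":0,"az":0}]'

```text
clock: 7.47
tcp_pos: [0.5507, -0.1564, 0.0746]
orientation: [3.14, -0.099, -0.001]
contact_force: [0.3, -0.6, 0.6]
grip_width: 0.0687
gripper_force: 0.0
```

```bash
python3 s.py; python3 - <<'E'
from bench import r
import numpy as np,cv2
from h import *
a=r.grab_frame("wrist");b=r.grab_frame("scene");t=r.grab_frame("top")
A=cv2.resize(a["frame"],(400,300));B=cv2.resize(b["frame"][110:260,150:350],(400,300))
cv2.imwrite("pics/m4.png",np.clip(np.hstack([A,B])[:,:,::-1]*2.,0,255).astype(np.uint8))
for n,f in(("scene",b),("top",t)):
    P=cloud(f).reshape(-1,3)
    m=(abs(P[:,0]-.551)<.02)&(abs(P[:,1]+.156)<.065)&(abs(P[:,1]+.156)>.033)
    for z in np.arange(.08,.16,.008):
        q=P[m&(P[:,2]>=z)&(P[:,2]<z+.008)]
        for s in(q[q[:,1]>-.156],q[q[:,1]<-.156]):
            if len(s):print(n,z.round(3),len(s),s.min(0).round(3),s.max(0).round(3))
E
```

```text
t 7.4667 yaw -93.63 p [ 0.5507 -0.1564  0.0746] z [-9.e-04  0.e+00 -1.e+00] F [ 0.25 -0.56  0.64] M [ 0.037 -0.03  -0.014] w 0.0687 g 0.0 j [-0.49  0.7   0.93  1.97 -0.74  0.86 -0.79] tau7 0
scene 0.08 4 [ 0.538 -0.123  0.08 ] [ 0.553 -0.118  0.084]
scene 0.088 10 [ 0.544 -0.118  0.091] [ 0.562 -0.114  0.095]
scene 0.088 1 [ 0.558 -0.191  0.095] [ 0.558 -0.191  0.095]
scene 0.096 25 [ 0.547 -0.122  0.096] [ 0.564 -0.107  0.104]
scene 0.096 6 [ 0.557 -0.196  0.097] [ 0.559 -0.19   0.104]
scene 0.104 36 [ 0.542 -0.12   0.104] [ 0.564 -0.107  0.112]
scene 0.104 20 [ 0.545 -0.198  0.104] [ 0.559 -0.189  0.111]
scene 0.112 37 [ 0.543 -0.119  0.112] [ 0.564 -0.107  0.12 ]
scene 0.112 22 [ 0.547 -0.198  0.113] [ 0.559 -0.189  0.12 ]
scene 0.12 23 [ 0.548 -0.122  0.12 ] [ 0.564 -0.107  0.127]
scene 0.12 23 [ 0.548 -0.196  0.12 ] [ 0.559 -0.189  0.128]
scene 0.128 5 [ 0.564 -0.114  0.133] [ 0.566 -0.11   0.136]
scene 0.128 19 [ 0.548 -0.197  0.128] [ 0.561 -0.19   0.136]
scene 0.136 38 [ 0.543 -0.122  0.136] [ 0.568 -0.091  0.144]
scene 0.136 16 [ 0.552 -0.218  0.137] [ 0.561 -0.19   0.144]
scene 0.144 69 [ 0.542 -0.123  0.144] [ 0.567 -0.091  0.152]
scene 0.144 8 [ 0.557 -0.221  0.144] [ 0.559 -0.21   0.152]
scene 0.152 37 [ 0.545 -0.123  0.152] [ 0.569 -0.091  0.16 ]
scene 0.152 10 [ 0.556 -0.22   0.152] [ 0.565 -0.19   0.159]
```

View pics/m4.png

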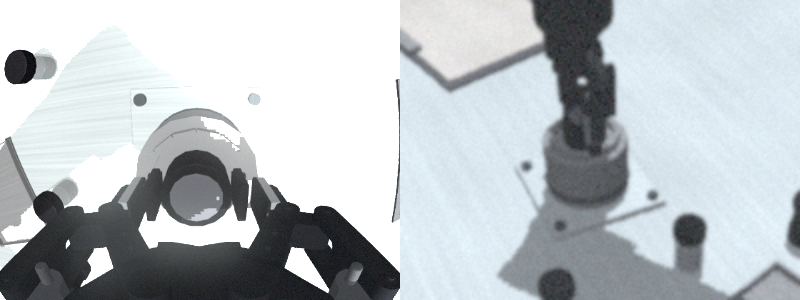

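In the left half, the pads now flank the tabs at (152,195) and (240,195). Depth puts the inner pad faces at y ≈ −0.122 and −0.190, centred on the cap, with tips at z ≈ 0.091. I'll go 5 mm lower and squeeze.

Emit:
arm_command --rows '[{"fingers":0.6,"x":0.0004,"y":0,"z":0.005,"ax":0,"ay":0,"az":0},{"fingers":0.5,"x":0,"y":0,"z":0,"ax":0,"ay":0,"az":0},{"fingers":0.4,"x":0,"y":0,"z":0,"ax":0,"ay":0,"az":0},{"fingers":0.3,"x":0,"y":0,"z":0,"ax":0,"ay":0,"az":0},{"fingers":0.2,"x":0,"y":0,"z":0,"ax":0,"ay":0,"az":0},{"fingers":0.1,"x":0,"y":0,"z":0,"ax":0,"ay":0,"az":0},{"fingers":0.05,"x":0,"y":0,"z":0,"ax":0,"ay":0,"az":0},{"fingers":0.05,"x":0,"y":0,"z":0,"ax":0,"ay":0,"az":0}]' --grip_force 20

```text
clock: 8.28
tcp_pos: [0.5518, -0.1558, 0.0714]
orientation: [-3.138, 0.099, -0.001]
contact_force: [-2.2, 3.5, 14.1]
grip_width: 0.0492
gripper_force: 18.6
```

```bash
python3 s.py
```

```text
t 8.2833 yaw -93.6 p [ 0.5518 -0.1558  0.0714] z [ 8.0e-04  2.1e-03 -1.0e+00] F [-2.24  3.51 14.07] M [ 0.882  0.823 -0.017] w 0.0492 g 18.6 j [-0.49  0.7   0.92  1.97 -0.75  0.86 -0.78] tau7 0
```

Emit:
arm_command --rows '[{"fingers":0.05,"x":0,"y":-0.0003,"z":-0.001,"ax":0,"ay":0,"az":0},{"fingers":0.05,"x":0,"y":0,"z":-0.0005,"ax":0,"ay":0,"az":0},{"fingers":0.05,"x":0,"y":0,"z":0,"ax":0,"ay":0,"az":0}]' --grip_force 20

```text
clock: 8.53
tcp_pos: [0.5516, -0.1557, 0.0717]
orientation: [-3.14, 0.099, -0.0]
contact_force: [-0.5, 2.7, 3.4]
grip_width: 0.0484
gripper_force: 22.5
```

```bash
python3 s.py
```

```text
t 8.5333 yaw -93.6 p [ 0.5516 -0.1557  0.0717] z [ 2.e-04  5.e-04 -1.e+00] F [-0.46  2.74  3.45] M [ 0.473  0.139 -0.011] w 0.0484 g 22.5 j [-0.49  0.7   0.92  1.97 -0.75  0.86 -0.79] tau7 0
```

Emit:
arm_command --rows '[{"fingers":0.0,"x":0,"y":-0.0003,"z":-0.0003,"ax":0,"ay":0,"az":-1},{"fingers":0.0,"x":0,"y":0,"z":0,"ax":0,"ay":0,"az":-1.5},{"fingers":0.0,"x":0,"y":0,"z":0,"ax":0,"ay":0,"az":-1.5},{"fingers":0.0,"x":0,"y":0,"z":0,"ax":0,"ay":0,"az":-2},{"fingers":0.0,"x":0,"y":0,"z":0,"ax":0,"ay":0,"az":-2}]' --grip_force 20

```text
clock: 8.95
tcp_pos: [0.5513, -0.1556, 0.0718]
orientation: [-3.139, -0.125, 0.001]
contact_force: [-1.1, 1.3, 1.7]
grip_width: 0.0483
gripper_force: 21.8
```

```bash
python3 s.py
```

```text
t 8.95 yaw -85.43 p [ 0.5513 -0.1556  0.0718] z [-4.e-04  4.e-04 -1.e+00] F [-1.06  1.27  1.69] M [ 0.306  0.151 -0.013] w 0.0483 g 21.8 j [-0.47  0.68  0.89  1.97 -0.72  0.84 -0.67] tau7 0
```

Emit:
arm_command --rows '[{"fingers":0.0,"x":0,"y":0,"z":0,"ax":0,"ay":0,"az":-2},{"fingers":0.0,"x":0,"y":0,"z":0,"ax":0,"ay":0,"az":-2},{"fingers":0.0,"x":0,"y":0,"z":0,"ax":0,"ay":0,"az":-2},{"fingers":0.0,"x":0,"y":0,"z":0,"ax":0,"ay":0,"az":-2},{"fingers":0.0,"x":0,"y":0,"z":0,"ax":0,"ay":0,"az":-2},{"fingers":0.0,"x":0,"y":0,"z":0,"ax":0,"ay":0,"az":-2},{"fingers":0.0,"x":0,"y":0,"z":0,"ax":0,"ay":0,"az":-2},{"fingers":0.0,"x":0,"y":0,"z":0,"ax":0,"ay":0,"az":-2},{"fingers":0.0,"x":0,"y":0,"z":0,"ax":0,"ay":0,"az":-2},{"fingers":0.0,"x":0,"y":0,"z":0,"ax":0,"ay":0,"az":-2}]' --grip_force 20

```text
clock: 9.78
tcp_pos: [0.5511, -0.1553, 0.0717]
orientation: [-3.069, -0.668, 0.001]
contact_force: [-1.4, 2.4, 1.9]
grip_width: 0.0482
gripper_force: 22.0
```

```bash
python3 s.py;python3 - <<'E'
from bench import r
import cv2,numpy as np
a=r.grab_frame("wrist")
cv2.imwrite("pics/w5.png",np.clip(a["frame"][:,:,::-1]*2.,0,255).astype(np.uint8))
E
```

```text
t 9.7833 yaw -65.43 p [ 0.5511 -0.1553  0.0717] z [-6.e-04  9.e-04 -1.e+00] F [-1.44  2.39  1.89] M [ 0.565  0.294 -0.049] w 0.0482 g 22.0 j [-0.42  0.64  0.8   1.96 -0.64  0.81 -0.4 ] tau7 0
```

View pics/w5.png

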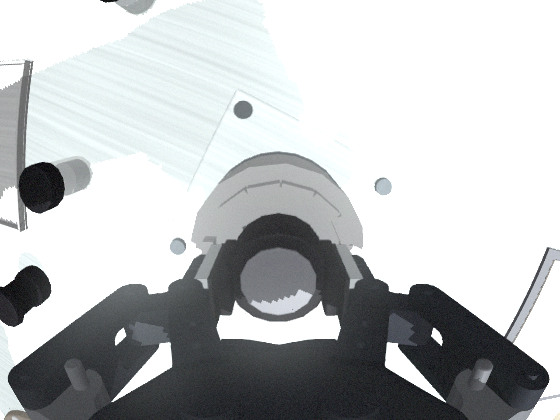

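The tabs at (228,285) and (332,285) stay squeezed between the pads and the cap is turning with the gripper, 28° so far. From here I'll use small steps and watch the moment.

Emit:
arm_command --rows '[{"fingers":0.0,"x":0,"y":0,"z":0,"ax":0,"ay":0,"az":-1},{"fingers":0.0,"x":0,"y":0,"z":0,"ax":0,"ay":0,"az":-1},{"fingers":0.0,"x":0,"y":0,"z":0,"ax":0,"ay":0,"az":-1},{"fingers":0.0,"x":0,"y":0,"z":0,"ax":0,"ay":0,"az":0}]' --grip_force 20

```text
clock: 10.17
tcp_pos: [0.5511, -0.1553, 0.0718]
orientation: [-3.051, -0.746, 0.001]
contact_force: [-2.5, 4.1, 2.2]
grip_width: 0.0485
gripper_force: 22.0
```

```bash
python3 s.py
```

```text
t 10.1667 yaw -62.53 p [ 0.5511 -0.1553  0.0718] z [-7.e-04  8.e-04 -1.e+00] F [-2.48  4.1   2.22] M [0.855 0.372 0.023] w 0.0485 g 22.0 j [-0.41  0.64  0.79  1.96 -0.63  0.8  -0.36] tau7 0
```

Emit:
arm_command --rows '[{"fingers":0.0,"x":0,"y":-0.0005,"z":0,"ax":0,"ay":0,"az":-1},{"fingers":0.0,"x":0,"y":0,"z":0,"ax":0,"ay":0,"az":-1},{"fingers":0.0,"x":0,"y":0,"z":0,"ax":0,"ay":0,"az":-1},{"fingers":0.0,"x":0,"y":0,"z":0,"ax":0,"ay":0,"az":0}]' --grip_force 20

```text
clock: 10.5
tcp_pos: [0.5511, -0.1552, 0.0718]
orientation: [-3.031, -0.825, 0.0]
contact_force: [-0.6, 2.3, -0.7]
grip_width: 0.0481
gripper_force: 21.4
```

```bash
python3 s.py
```

```text
t 10.5 yaw -59.53 p [ 0.5511 -0.1552  0.0718] z [-2.e-04  2.e-04 -1.e+00] F [-0.55  2.29 -0.7 ] M [ 0.709  0.243 -0.044] w 0.0481 g 21.4 j [-0.4   0.63  0.78  1.96 -0.61  0.8  -0.31] tau7 0
```

Emit:
arm_command --rows '[{"fingers":0.0,"x":0,"y":-0.0002,"z":0,"ax":0,"ay":0,"az":-1},{"fingers":0.0,"x":0,"y":0,"z":0,"ax":0,"ay":0,"az":-1},{"fingers":0.0,"x":0,"y":0,"z":0,"ax":0,"ay":0,"az":-1},{"fingers":0.0,"x":0,"y":0,"z":0,"ax":0,"ay":0,"az":0}]' --grip_force 20

```text
clock: 10.83
tcp_pos: [0.5511, -0.1551, 0.0718]
orientation: [-3.009, -0.904, 0.0]
contact_force: [-0.3, 1.7, -1.6]
grip_width: 0.0482
gripper_force: 21.0
```

```bash
python3 s.py
```

```text
t 10.8333 yaw -56.53 p [ 0.5511 -0.1551  0.0718] z [-0.  0. -1.] F [-0.31  1.69 -1.57] M [ 0.622  0.105 -0.019] w 0.0482 g 21.0 j [-0.39  0.62  0.76  1.96 -0.6   0.79 -0.27] tau7 0
```

Emit:
arm_command --rows '[{"fingers":0.0,"x":0,"y":0,"z":0,"ax":0,"ay":0,"az":-1},{"fingers":0.0,"x":0,"y":0,"z":0,"ax":0,"ay":0,"az":-1},{"fingers":0.0,"x":0,"y":0,"z":0,"ax":0,"ay":0,"az":-1},{"fingers":0.0,"x":0,"y":0,"z":0,"ax":0,"ay":0,"az":0}]' --grip_force 20

```text
clock: 11.17
tcp_pos: [0.5511, -0.1551, 0.0718]
orientation: [-2.984, -0.983, 0.0]
contact_force: [-0.3, 2.3, -1.2]
grip_width: 0.0484
gripper_force: 21.0
```

```bash
python3 s.py
```

```text
t 11.1667 yaw -53.53 p [ 0.5511 -0.1551  0.0718] z [-1.e-04  1.e-04 -1.e+00] F [-0.31  2.27 -1.19] M [0.589 0.114 0.048] w 0.0484 g 21.0 j [-0.39  0.62  0.75  1.96 -0.59  0.79 -0.23] tau7 0
```

Emit:
arm_command --rows '[{"fingers":0.0,"x":0,"y":0,"z":0,"ax":0,"ay":0,"az":-1},{"fingers":0.0,"x":0,"y":0,"z":0,"ax":0,"ay":0,"az":-1},{"fingers":0.0,"x":0,"y":0,"z":0,"ax":0,"ay":0,"az":-1},{"fingers":0.0,"x":0,"y":0,"z":0,"ax":0,"ay":0,"az":0}]' --grip_force 20

```text
clock: 11.5
tcp_pos: [0.551, -0.1551, 0.0719]
orientation: [-2.957, -1.061, 0.0]
contact_force: [-0.2, 2.3, -2.7]
grip_width: 0.0485
gripper_force: 21.0
```

```bash
python3 s.py
```

```text
t 11.5 yaw -50.54 p [ 0.551  -0.1551  0.0719] z [-1.e-04  2.e-04 -1.e+00] F [-0.17  2.26 -2.7 ] M [ 0.59   0.151 -0.015] w 0.0485 g 21.0 j [-0.38  0.61  0.74  1.96 -0.58  0.79 -0.19] tau7 0
```

Emit:
arm_command --rows '[{"fingers":0.0,"x":0,"y":0,"z":0,"ax":0,"ay":0,"az":-1},{"fingers":0.0,"x":0,"y":0,"z":0,"ax":0,"ay":0,"az":-1},{"fingers":0.0,"x":0,"y":0,"z":0,"ax":0,"ay":0,"az":-1},{"fingers":0.0,"x":0,"y":0,"z":0,"ax":0,"ay":0,"az":0}]' --grip_force 20

```text
clock: 11.83
tcp_pos: [0.551, -0.155, 0.0718]
orientation: [-2.928, -1.138, 0.0]
contact_force: [-1.4, 2.4, -1.6]
grip_width: 0.0484
gripper_force: 21.1
```

```bash
python3 s.py
```

```text
t 11.8333 yaw -47.54 p [ 0.551  -0.155   0.0718] z [-2.e-04  2.e-04 -1.e+00] F [-1.39  2.45 -1.57] M [ 0.664  0.279 -0.012] w 0.0484 g 21.1 j [-0.37  0.61  0.72  1.96 -0.57  0.78 -0.15] tau7 0
```

Emit:
arm_command --rows '[{"fingers":0.0,"x":0,"y":0,"z":0,"ax":0,"ay":0,"az":-1},{"fingers":0.0,"x":0,"y":0,"z":0,"ax":0,"ay":0,"az":-1},{"fingers":0.0,"x":0,"y":0,"z":0,"ax":0,"ay":0,"az":-1},{"fingers":0.0,"x":0,"y":0,"z":0,"ax":0,"ay":0,"az":0}]' --grip_force 20

```text
clock: 12.17
tcp_pos: [0.551, -0.155, 0.0718]
orientation: [-2.897, -1.214, 0.0]
contact_force: [-1.4, 3.8, -1.5]
grip_width: 0.0482
gripper_force: 21.1
```

```bash
python3 s.py
```

```text
t 12.1667 yaw -44.53 p [ 0.551  -0.155   0.0718] z [-2.e-04  3.e-04 -1.e+00] F [-1.35  3.77 -1.54] M [ 0.784  0.279 -0.03 ] w 0.0482 g 21.1 j [-0.36  0.6   0.71  1.96 -0.55  0.78 -0.11] tau7 0
```

Emit:
arm_command --rows '[{"fingers":0.0,"x":0.0002,"y":-0.0004,"z":0,"ax":0,"ay":0,"az":-1},{"fingers":0.0,"x":0,"y":0,"z":0,"ax":0,"ay":0,"az":-1},{"fingers":0.0,"x":0,"y":0,"z":0,"ax":0,"ay":0,"az":-1},{"fingers":0.0,"x":0,"y":0,"z":0,"ax":0,"ay":0,"az":0}]' --grip_force 20

```text
clock: 12.5
tcp_pos: [0.551, -0.155, 0.0719]
orientation: [2.865, 1.289, 0.0]
contact_force: [-0.5, 1.4, -2.4]
grip_width: 0.0481
gripper_force: 21.0
```

```bash
python3 s.py
```

```text
t 12.5 yaw -41.55 p [ 0.551  -0.155   0.0719] z [ 2.e-04 -2.e-04 -1.e+00] F [-0.54  1.43 -2.38] M [0.542 0.295 0.028] w 0.0481 g 21.0 j [-0.35  0.6   0.69  1.96 -0.54  0.77 -0.07] tau7 0
```

Emit:
arm_command --rows '[{"fingers":0.0,"x":0,"y":0,"z":0,"ax":0,"ay":0,"az":-1},{"fingers":0.0,"x":0,"y":0,"z":0,"ax":0,"ay":0,"az":-1},{"fingers":0.0,"x":0,"y":0,"z":0,"ax":0,"ay":0,"az":-1},{"fingers":0.0,"x":0,"y":0,"z":0,"ax":0,"ay":0,"az":0}]' --grip_force 20

```text
clock: 12.83
tcp_pos: [0.551, -0.1549, 0.0719]
orientation: [2.83, 1.364, 0.0]
contact_force: [-0.1, 1.7, -2.3]
grip_width: 0.0483
gripper_force: 21.1
```

```bash
python3 s.py
```

```text
t 12.8333 yaw -38.54 p [ 0.551  -0.1549  0.0719] z [ 2.e-04 -1.e-04 -1.e+00] F [-0.06  1.69 -2.35] M [ 0.48   0.268 -0.016] w 0.0483 g 21.1 j [-0.34  0.59  0.68  1.96 -0.53  0.77 -0.02] tau7 0
```

Emit:
arm_command --rows '[{"fingers":0.0,"x":0,"y":0,"z":0,"ax":0,"ay":0,"az":-1},{"fingers":0.0,"x":0,"y":0,"z":0,"ax":0,"ay":0,"az":-1},{"fingers":0.0,"x":0,"y":0,"z":0,"ax":0,"ay":0,"az":-1},{"fingers":0.0,"x":0,"y":0,"z":0,"ax":0,"ay":0,"az":0}]' --grip_force 20

```text
clock: 13.17
tcp_pos: [0.5509, -0.1548, 0.0719]
orientation: [2.793, 1.437, 0.0]
contact_force: [-1.0, 1.7, -1.5]
grip_width: 0.0481
gripper_force: 21.1
```

```bash
python3 s.py
```

```text
t 13.1667 yaw -35.54 p [ 0.5509 -0.1548  0.0719] z [ 0. -0. -1.] F [-0.99  1.69 -1.52] M [ 0.4    0.307 -0.019] w 0.0481 g 21.1 j [-0.33  0.59  0.67  1.96 -0.52  0.77  0.02] tau7 0
```

Emit:
arm_command --rows '[{"fingers":0.0,"x":0,"y":0,"z":0,"ax":0,"ay":0,"az":-1},{"fingers":0.0,"x":0,"y":0,"z":0,"ax":0,"ay":0,"az":-1},{"fingers":0.0,"x":0,"y":0,"z":0,"ax":0,"ay":0,"az":-1},{"fingers":0.0,"x":0,"y":0,"z":0,"ax":0,"ay":0,"az":0}]' --grip_force 20

```text
clock: 13.5
tcp_pos: [0.5508, -0.1547, 0.0719]
orientation: [-2.755, -1.508, -0.0]
contact_force: [-2.8, 3.1, -1.2]
grip_width: 0.0487
gripper_force: 21.6
```

```bash
python3 s.py
```

```text
t 13.5 yaw -32.61 p [ 0.5508 -0.1547  0.0719] z [-2.e-04  5.e-04 -1.e+00] F [-2.84  3.09 -1.21] M [ 0.52   0.524 -0.594] w 0.0487 g 21.6 j [-0.32  0.58  0.65  1.96 -0.51  0.76  0.06] tau7 0
```

The moment jumped to −0.59 N m at about 61°, so this is the stop. I'll back off slightly.

Emit:
arm_command --rows '[{"fingers":0.0,"x":0,"y":-0.0003,"z":0,"ax":0,"ay":0,"az":1.2},{"fingers":0.0,"x":0,"y":0,"z":0,"ax":0,"ay":0,"az":0}]' --grip_force 20

```text
clock: 13.67
tcp_pos: [0.5508, -0.1547, 0.0719]
orientation: [2.772, 1.477, 0.0]
contact_force: [-2.1, 1.9, -0.8]
grip_width: 0.0482
gripper_force: 21.3
```

```bash
python3 s.py
```

```text
t 13.6667 yaw -33.91 p [ 0.5508 -0.1547  0.0719] z [ 2.e-04 -3.e-04 -1.e+00] F [-2.1   1.94 -0.77] M [ 0.392  0.333 -0.331] w 0.0482 g 21.3 j [-0.33  0.59  0.66  1.96 -0.51  0.76  0.04] tau7 0
```

Emit:
arm_command --rows '[{"fingers":0.0,"x":-0.0002,"y":-0.0002,"z":0,"ax":0,"ay":0,"az":1},{"fingers":0.0,"x":0,"y":0,"z":0,"ax":0,"ay":0,"az":0}]' --grip_force 20

```text
clock: 13.83
tcp_pos: [0.5508, -0.1548, 0.0719]
orientation: [2.784, 1.454, 0.0]
contact_force: [0.2, 0.7, -1.7]
grip_width: 0.0483
gripper_force: 21.2
```

```bash
python3 s.py
```

```text
t 13.8333 yaw -34.85 p [ 0.5508 -0.1548  0.0719] z [ 6.e-04 -6.e-04 -1.e+00] F [ 0.17  0.72 -1.68] M [ 0.306  0.087 -0.069] w 0.0483 g 21.2 j [-0.33  0.59  0.66  1.96 -0.52  0.77  0.03] tau7 0
```

Relieved. Now lifting, gently at first.

Emit:
arm_command --rows '[{"fingers":0.0,"x":0,"y":0,"z":-0.001,"ax":0,"ay":0,"az":0},{"fingers":0.0,"x":0,"y":0,"z":-0.001,"ax":0,"ay":0,"az":0},{"fingers":0.0,"x":0,"y":0,"z":-0.001,"ax":0,"ay":0,"az":0},{"fingers":0.0,"x":0,"y":0,"z":0,"ax":0,"ay":0,"az":0}]' --grip_force 20

```text
clock: 14.17
tcp_pos: [0.5508, -0.1548, 0.0751]
orientation: [2.784, 1.455, 0.001]
contact_force: [0.8, 0.9, -3.5]
grip_width: 0.0482
gripper_force: 21.9
```

```bash
python3 s.py
```

```text
t 14.1667 yaw -34.8 p [ 0.5508 -0.1548  0.0751] z [ 6.e-04 -3.e-04 -1.e+00] F [ 0.81  0.92 -3.48] M [ 0.199 -0.095 -0.074] w 0.0482 g 21.9 j [-0.33  0.58  0.67  1.96 -0.51  0.77  0.02] tau7 0
```

Emit:
arm_command --rows '[{"fingers":0.0,"x":0,"y":0,"z":-0.003,"ax":0,"ay":0,"az":0},{"fingers":0.0,"x":0,"y":0,"z":-0.004,"ax":0,"ay":0,"az":0},{"fingers":0.0,"x":0,"y":0,"z":-0.005,"ax":0,"ay":0,"az":0},{"fingers":0.0,"x":0,"y":0,"z":-0.006,"ax":0,"ay":0,"az":0},{"fingers":0.0,"x":0,"y":0,"z":-0.008,"ax":0,"ay":0,"az":0},{"fingers":0.0,"x":0,"y":0,"z":-0.012,"ax":0,"ay":0,"az":0},{"fingers":0.0,"x":0,"y":0,"z":-0.015,"ax":0,"ay":0,"az":0},{"fingers":0.0,"x":0,"y":0,"z":-0.015,"ax":0,"ay":0,"az":0},{"fingers":0.0,"x":0,"y":0,"z":-0.015,"ax":0,"ay":0,"az":0},{"fingers":0.0,"x":0,"y":0,"z":-0.01,"ax":0,"ay":0,"az":0}]' --grip_force 20

```text
clock: 15.0
tcp_pos: [0.5509, -0.1552, 0.1703]
orientation: [2.784, 1.454, 0.003]
contact_force: [0.1, 0.6, -1.6]
grip_width: 0.0483
gripper_force: 22.4
```

```bash
python3 s.py; python3 - <<'E'
from bench import r
import cv2,numpy as np
from h import *
a=r.grab_frame("wrist");b=r.grab_frame("scene")
A=cv2.resize(a["frame"],(400,300));B=cv2.resize(b["frame"][60:285,140:440],(400,300))
cv2.imwrite("pics/m6.png",np.clip(np.hstack([A,B])[:,:,::-1]*2.,0,255).astype(np.uint8))
# tray corners from initial top view, two ways
f=dict(np.load("top0.npz"));g=cv2.cvtColor(f["frame"],cv2.COLOR_RGB2GRAY)
q=ray(f,[(234.5,205.5),(253.5,279),(177,299),(161,224)],.012)[:,:2]
print(q.round(4),q.mean(0).round(4),[np.hypot(*(q[i]-q[i-1])).round(3) for i in range(4)])
E
```

```text
t 15.0 yaw -34.85 p [ 0.5509 -0.1552  0.1703] z [ 2.1e-03 -2.0e-04 -1.0e+00] F [ 0.09  0.58 -1.64] M [-0.031 -0.016 -0.064] w 0.0483 g 22.4 j [-0.42  0.46  0.78  1.9  -0.39  0.94 -0.07] tau7 0
[[0.5803 0.0837]
 [0.4389 0.0465]
 [0.4043 0.1881]
 [0.5457 0.2249]] [0.4923 0.1358] [np.float64(0.145), np.float64(0.146), np.float64(0.146), np.float64(0.146)]
```

View pics/m6.png

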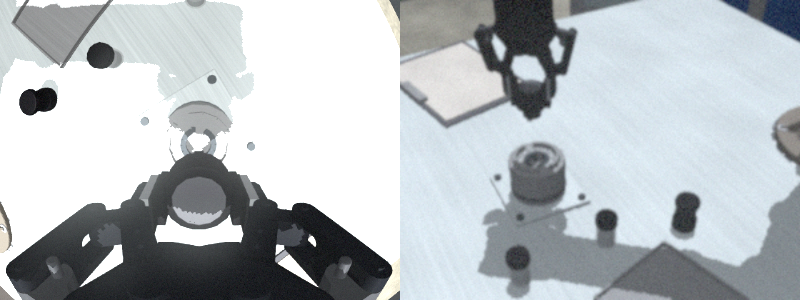

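The right half shows the cap lifted clear and hanging upright in the fingers at (530,95), above the open canister at (537,160). Now over to the tray.

Emit:
arm_command --rows '[{"fingers":0.0,"x":0.0107,"y":-0.0114,"z":0,"ax":0,"ay":0,"az":0},{"fingers":0.0,"x":0.0227,"y":-0.0234,"z":0,"ax":0,"ay":0,"az":0},{"fingers":0.0,"x":0.0237,"y":-0.0244,"z":0,"ax":0,"ay":0,"az":0},{"fingers":0.0,"x":0.0237,"y":-0.0244,"z":0,"ax":0,"ay":0,"az":0},{"fingers":0.0,"x":0.0237,"y":-0.0244,"z":0,"ax":0,"ay":0,"az":0},{"fingers":0.0,"x":0.0237,"y":-0.0244,"z":0,"ax":0,"ay":0,"az":0},{"fingers":0.0,"x":0.0237,"y":-0.0244,"z":0,"ax":0,"ay":0,"az":0},{"fingers":0.0,"x":0.0237,"y":-0.0244,"z":0,"ax":0,"ay":0,"az":0},{"fingers":0.0,"x":0.0207,"y":-0.0214,"z":0,"ax":0,"ay":0,"az":0},{"fingers":0.0,"x":0.0107,"y":-0.0114,"z":0,"ax":0,"ay":0,"az":0}]' --grip_force 20

```text
clock: 15.93
tcp_pos: [0.4914, 0.1418, 0.1672]
orientation: [-2.779, -1.461, 0.002]
contact_force: [0.2, 0.6, -1.8]
grip_width: 0.0483
gripper_force: 22.4
```

Emit:
arm_command --rows '[{"fingers":0.0,"x":0,"y":0,"z":0.01,"ax":0,"ay":0,"az":0},{"fingers":0.0,"x":0,"y":0,"z":0.02,"ax":0,"ay":0,"az":0},{"fingers":0.0,"x":0,"y":0,"z":0.02,"ax":0,"ay":0,"az":0},{"fingers":0.0,"x":0,"y":0,"z":0.02,"ax":0,"ay":0,"az":0},{"fingers":0.0,"x":0,"y":0,"z":0.015,"ax":0,"ay":0,"az":0},{"fingers":0.0,"x":0,"y":0,"z":0.01,"ax":0,"ay":0,"az":0},{"fingers":0.0,"x":0,"y":0,"z":0,"ax":0,"ay":0,"az":0},{"fingers":0.0,"x":0,"y":0,"z":0,"ax":0,"ay":0,"az":0}]' --grip_force 20

```text
clock: 16.6
tcp_pos: [0.4928, 0.1366, 0.0726]
orientation: [2.785, 1.453, -0.002]
contact_force: [0.6, -0.1, -1.1]
grip_width: 0.0483
gripper_force: 22.4
```

```bash
python3 s.py; python3 - <<'E'
from bench import r
import numpy as np,cv2
from h import *
b=r.grab_frame("scene");P=cloud(b);x0=.4935;y0=.1365
m=(abs(P[...,0]-x0)<.045)&(abs(P[...,1]-y0)<.045)
for z in np.arange(.006,.13,.006):
    q=P[m&(P[...,2]>=z)&(P[...,2]<z+.006)]
    if len(q):print(z.round(3),len(q),q.min(0).round(3),q.max(0).round(3))
a=r.grab_frame("wrist")
A=cv2.resize(a["frame"],(400,300));B=cv2.resize(b["frame"][170:345,240:470],(400,300))
cv2.imwrite("pics/m7.png",np.clip(np.hstack([A,B])[:,:,::-1]*2.,0,255).astype(np.uint8))
E
```

```text
t 16.6 yaw -34.88 p [0.4928 0.1366 0.0726] z [-9.e-04 -1.e-03 -1.e+00] F [ 0.6  -0.12 -1.13] M [-0.037  0.001 -0.032] w 0.0483 g 22.4 j [-0.91  0.5   0.66  2.1  -0.47  0.69 -0.55] tau7 0
0.048 1 [0.49  0.148 0.054] [0.49  0.148 0.054]
0.054 21 [0.488 0.136 0.055] [0.505 0.152 0.06 ]
0.06 11 [0.499 0.147 0.062] [0.505 0.153 0.063]
0.066 8 [0.499 0.125 0.07 ] [0.515 0.156 0.072]
0.072 61 [0.472 0.124 0.072] [0.518 0.159 0.078]
0.078 69 [0.472 0.126 0.078] [0.518 0.16  0.084]
0.084 79 [0.473 0.124 0.084] [0.523 0.162 0.09 ]
0.09 107 [0.466 0.122 0.09 ] [0.526 0.164 0.096]
0.096 308 [0.466 0.114 0.096] [0.526 0.164 0.102]
0.102 232 [0.465 0.12  0.102] [0.527 0.164 0.108]
0.108 113 [0.464 0.114 0.108] [0.527 0.164 0.114]
0.114 43 [0.466 0.122 0.114] [0.526 0.164 0.12 ]
0.12 41 [0.463 0.121 0.12 ] [0.528 0.166 0.126]
0.126 67 [0.456 0.118 0.126] [0.538 0.177 0.132]
```

View pics/m7.png

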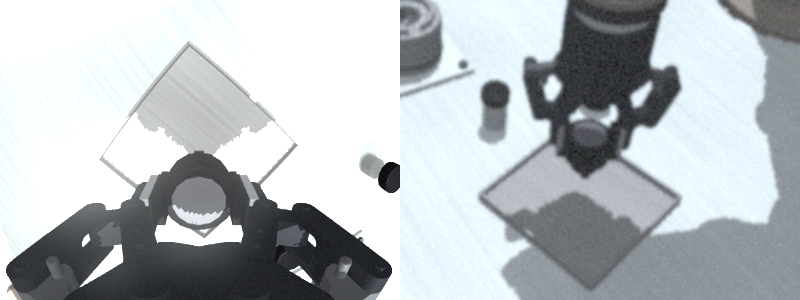

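The cap is upright over the tray, at (590,140) in the right half, with its foot at z ≈ 0.054 as predicted. Contact should come at a reported z ≈ 0.021.

Emit:
arm_command --rows '[{"fingers":0.0,"x":0,"y":0,"z":0.01,"ax":0,"ay":0,"az":0},{"fingers":0.0,"x":0,"y":0,"z":0.015,"ax":0,"ay":0,"az":0},{"fingers":0.0,"x":0,"y":0,"z":0.01,"ax":0,"ay":0,"az":0},{"fingers":0.0,"x":0,"y":0,"z":0.007,"ax":0,"ay":0,"az":0},{"fingers":0.0,"x":0,"y":0,"z":0.004,"ax":0,"ay":0,"az":0},{"fingers":0.0,"x":0,"y":0,"z":0,"ax":0,"ay":0,"az":0},{"fingers":0.0,"x":0,"y":0,"z":0,"ax":0,"ay":0,"az":0}]' --grip_force 20

```text
clock: 17.28
tcp_pos: [0.4931, 0.1374, 0.027]
orientation: [2.784, 1.455, -0.0]
contact_force: [1.0, -0.3, -0.8]
grip_width: 0.0485
gripper_force: 22.4
```

```bash
python3 s.py
```

```text
t 17.2833 yaw -34.83 p [0.4931 0.1374 0.027 ] z [ 0.e+00 -1.e-04 -1.e+00] F [ 1.01 -0.27 -0.82] M [-0.062  0.031 -0.005] w 0.0485 g 22.4 j [-0.85  0.57  0.58  2.12 -0.55  0.6  -0.48] tau7 0
```

Emit:
arm_command --rows '[{"fingers":0.0,"x":0,"y":0,"z":0.001,"ax":0,"ay":0,"az":0},{"fingers":0.0,"x":0,"y":0,"z":0.001,"ax":0,"ay":0,"az":0},{"fingers":0.0,"x":0,"y":0,"z":0.001,"ax":0,"ay":0,"az":0},{"fingers":0.0,"x":0,"y":0,"z":0.001,"ax":0,"ay":0,"az":0},{"fingers":0.0,"x":0,"y":0,"z":0.001,"ax":0,"ay":0,"az":0},{"fingers":0.0,"x":0,"y":0,"z":0,"ax":0,"ay":0,"az":0}]' --grip_force 20

```text
clock: 17.78
tcp_pos: [0.4928, 0.1375, 0.0218]
orientation: [-2.784, -1.455, 0.0]
contact_force: [0.2, -0.0, -0.5]
grip_width: 0.048
gripper_force: 22.4
```

```bash
python3 s.py
```

```text
t 17.7833 yaw -34.81 p [0.4928 0.1375 0.0218] z [-2.e-04 -0.e+00 -1.e+00] F [ 0.25 -0.03 -0.48] M [ 0.044  0.003 -0.044] w 0.048 g 22.4 j [-0.84  0.58  0.57  2.12 -0.56  0.59 -0.48] tau7 0
```

Emit:
arm_command --rows '[{"fingers":0.0,"x":0,"y":0,"z":0.0005,"ax":0,"ay":0,"az":0},{"fingers":0.0,"x":0,"y":0,"z":0.0005,"ax":0,"ay":0,"az":0},{"fingers":0.0,"x":0,"y":0,"z":0,"ax":0,"ay":0,"az":0}]' --grip_force 20

```text
clock: 18.03
tcp_pos: [0.4929, 0.1375, 0.0208]
orientation: [2.784, 1.455, -0.0]
contact_force: [-0.2, -1.0, -1.5]
grip_width: 0.0481
gripper_force: 22.4
```

```bash
python3 s.py
```

```text
t 18.0333 yaw -34.82 p [0.4929 0.1375 0.0208] z [-0. -0. -1.] F [-0.24 -1.03 -1.55] M [ 0.034 -0.012 -0.035] w 0.0481 g 22.4 j [-0.84  0.58  0.57  2.12 -0.56  0.59 -0.47] tau7 0
```

Emit:
arm_command --rows '[{"fingers":0.0,"x":0,"y":0,"z":0.0005,"ax":0,"ay":0,"az":0},{"fingers":0.0,"x":0,"y":0,"z":0.0005,"ax":0,"ay":0,"az":0},{"fingers":0.0,"x":0,"y":0,"z":0,"ax":0,"ay":0,"az":0}]' --grip_force 20

```text
clock: 18.28
tcp_pos: [0.493, 0.1375, 0.0207]
orientation: [-2.784, -1.454, -0.0]
contact_force: [-3.6, -0.6, 10.4]
grip_width: 0.048
gripper_force: 25.7
```

```bash
python3 s.py
```

```text
t 18.2833 yaw -34.84 p [0.493  0.1375 0.0207] z [-3.e-04  1.e-03 -1.e+00] F [-3.61 -0.64 10.43] M [-0.04   0.794 -0.003] w 0.048 g 25.7 j [-0.84  0.58  0.57  2.12 -0.56  0.59 -0.47] tau7 0
```

Emit:
arm_command --rows '[{"fingers":0.18,"x":0,"y":0,"z":0,"ax":0,"ay":0,"az":0},{"fingers":0.24,"x":0,"y":0,"z":0.0007,"ax":0,"ay":0,"az":0},{"fingers":0.3,"x":0,"y":0,"z":0.0007,"ax":0,"ay":0,"az":0},{"fingers":0.36,"x":0,"y":0,"z":0.0005,"ax":0,"ay":0,"az":0},{"fingers":0.42,"x":0,"y":0,"z":0,"ax":0,"ay":0,"az":0},{"fingers":0.5,"x":0,"y":0,"z":0,"ax":0,"ay":0,"az":0},{"fingers":0.6,"x":0,"y":0,"z":0,"ax":0,"ay":0,"az":0},{"fingers":0.8,"x":0,"y":0,"z":0,"ax":0,"ay":0,"az":0},{"fingers":0.8,"x":0,"y":0,"z":0,"ax":0,"ay":0,"az":0}]'

```text
clock: 19.03
tcp_pos: [0.4928, 0.1375, 0.0179]
orientation: [-2.784, -1.455, 0.0]
contact_force: [0.3, -0.1, 0.4]
grip_width: 0.0769
gripper_force: 0.0
```

```bash
python3 s.py
```

```text
t 19.0333 yaw -34.81 p [0.4928 0.1375 0.0179] z [-2.e-04 -1.e-04 -1.e+00] F [ 0.3  -0.1   0.39] M [-0.022 -0.033 -0.03 ] w 0.0769 g 0.0 j [-0.84  0.59  0.57  2.12 -0.56  0.59 -0.47] tau7 0
```

Released. Now retreating straight up.

Emit:
arm_command --rows '[{"fingers":0.9,"x":0,"y":0,"z":-0.008,"ax":0,"ay":0,"az":0},{"fingers":0.9,"x":0,"y":0,"z":-0.012,"ax":0,"ay":0,"az":0},{"fingers":0.9,"x":0,"y":0,"z":-0.02,"ax":0,"ay":0,"az":0},{"fingers":0.9,"x":0,"y":0,"z":-0.02,"ax":0,"ay":0,"az":0},{"fingers":0.9,"x":0,"y":0,"z":-0.025,"ax":0,"ay":0,"az":0},{"fingers":0.9,"x":0,"y":0,"z":-0.025,"ax":0,"ay":0,"az":0},{"fingers":0.9,"x":0,"y":0,"z":-0.025,"ax":0,"ay":0,"az":0},{"fingers":0.9,"x":0,"y":0,"z":-0.015,"ax":0,"ay":0,"az":0},{"fingers":0.9,"x":0,"y":0,"z":0,"ax":0,"ay":0,"az":0},{"fingers":0.9,"x":0,"y":0,"z":0,"ax":0,"ay":0,"az":0}]'

```text
clock: 19.87
tcp_pos: [0.4934, 0.1378, 0.1693]
orientation: [-2.784, -1.455, -0.004]
contact_force: [-0.2, 0.6, -0.3]
grip_width: 0.0808
gripper_force: 0.0
```

```bash
python3 s.py; python3 - <<'E'
from bench import r
import numpy as np,cv2
from h import *
b=r.grab_frame("scene");P=cloud(b);x0=.4935;y0=.1365
m=(abs(P[...,0]-x0)<.045)&(abs(P[...,1]-y0)<.045)
for z in np.arange(.006,.07,.006):
    q=P[m&(P[...,2]>=z)&(P[...,2]<z+.006)]
    if len(q):print(z.round(3),len(q),q.min(0).round(3),q.max(0).round(3))
a=r.grab_frame("wrist")
A=cv2.resize(a["frame"],(400,300));B=cv2.resize(b["frame"][140:350,200:480],(400,300))
cv2.imwrite("pics/m8.png",np.clip(np.hstack([A,B])[:,:,::-1]*2.,0,255).astype(np.uint8))
E
```

```text
t 19.8667 yaw -34.81 p [0.4934 0.1378 0.1693] z [ 0.002   0.0019 -1.    ] F [-0.2   0.61 -0.28] M [-0.025  0.053  0.001] w 0.0808 g 0.0 j [-1.04  0.34  0.79  2.03 -0.32  0.88 -0.67] tau7 0
0.006 14 [0.493 0.142 0.006] [0.516 0.154 0.012]
0.012 1 [0.504 0.149 0.012] [0.504 0.149 0.012]
0.018 52 [0.467 0.114 0.018] [0.523 0.162 0.024]
0.024 72 [0.466 0.113 0.024] [0.523 0.16  0.03 ]
0.03 71 [0.474 0.115 0.03 ] [0.523 0.163 0.036]
0.036 77 [0.466 0.127 0.036] [0.523 0.164 0.042]
0.042 130 [0.471 0.111 0.042] [0.522 0.164 0.048]
0.048 373 [0.466 0.115 0.048] [0.523 0.163 0.054]
0.054 86 [0.462 0.112 0.054] [0.523 0.164 0.06 ]
0.06 5 [0.466 0.147 0.06 ] [0.477 0.161 0.06 ]
```

View pics/m8.png

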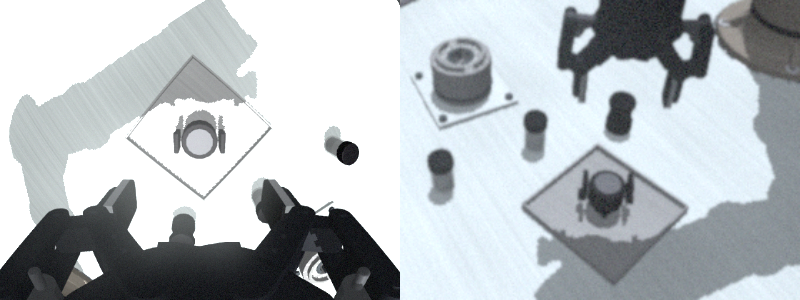

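The cap stands upright in the middle of the tray, at (605,190) in the right half. Its top is at z ≈ 0.049, as expected. The vials and eyepiece are still standing and the arm is clear.

```bash
python3 -c "
from bench import r
print(r.hand_in())"
```

```text
the job is handed in; nothing more can be done
None
```

I opened the canister, set the cap upright on the tray floor and let go, and handed the job in at about 20 s; the moment read 0.59 N m (over the 0.3 called plenty) where I felt the stop at about 61°, so I backed off before lifting.

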